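# Close the glass mould with its treadle

### The arm

A 6-joint arm with a two-finger parallel gripper is mounted at the origin on the work surface. World frame = base frame: x ahead of the robot, y to its left, z up, the work surface at z = 0. Lengths are in m, angles in rad, forces in N, time in s.
With the tool pointing down it reaches from about 0.375 to 0.925 m from the base axis. Payload 5.7 kg.
Tool frame: the origin (TCP) lies midway between the tips of the shut fingers; the grasp point (between the pads) lies 19 mm behind it (manip.tcp_to_grasp is the distance from the TCP to the grasp point, in m); z points along the fingers, y is the line along which they close (so a half turn about z gives the same grasp; the last joint's range is limited). The gripper opens to 85 mm and grips with 20 to 120 N. Pads are 22 mm wide; open, the fingers measure 114 mm over their backs; the gripper's body (76 mm by 85 mm) begins 54 mm behind the grasp point. The pads swing forward as they close: fully open they stand 13 mm farther back than shut.
Start: joints at [-1.337, 0.359, 1.51, -0, 1.272, -0.115], TCP at [0.205, -0.564, 0.231] pointing down, gripper open.
Joint ranges: [-2.97, 2.97], [-1.01, 2.36], [0.21, 2.38], [-0.96, 4.11], [0.2, 2.71], [-2.98, 2.98]. Speed limits (rad/s): [2.39, 2.39, 3.14, 3.14, 3.14, 3.14].

### API

Orientations are given as a unit quaternion [w, x, y, z].
In Python, from cell import manip gives the robot as it stands.
- The arm moves only by the tool arm_command, never from a script. Its argument "targets" is a list of rows, each a list of 3 entries, a list of its own where there are three numbers: the turn, a rotation vector about the tool's x, y, z in rad, then the shift along the tool's x, y, z in cm, then the closure, from -1 (fully open) to 1 (shut). A call has 1 to 20 rows; each row is the pose to reach, as a shift and turn from the pose commanded when the call began, along the tool's axes at that moment; what a row does not reach only later rows make up. A row lasts 1/8 s, in which the tool goes at most 62.5 mm and 10.7 degrees, less where a joint would pass 70% of its speed; a pose out of reach is approached as far as the arm can. A call with a gripper value outside its range is refused whole. The fingers move at their own pace and stop on an object; "force" is the grip in N (left out, the last holds). Time passes only in rows, so rows that repeat a pose let the fingers close. It gives the time, the measured TCP pose, the force, the opening and the grip force at its end, in the units of the state.
- manip.get_obs(): the state, without advancing time (a new reading comes with each control period).
- manip.capture(name): name is "scene" or "top" or "wrist"; returns a dict with "img" (420x560x3 uint8, red, green, blue), "vertical_fov" (degrees; the focal length in pixels is half the picture's height over the tangent of half this angle, whatever the lens; pixels are square), "cx", "cy" (the principal point, pixels), "R" (3x3) and "t" (3): a world point X has camera coordinates R X + t. Camera axes: x right, y down, z forward; pixel columns grow to the right and rows downward; lengths in m; the calibration is good to about 2 mm. A picture is of the moment at which its call begins. There is no depth.
- manip.hand_in(): hands the job in; it is judged then, once.
The state is a dict: "time": time; "qpos": joint angles; "joint_vel": joint speeds; "joint_torque": joint torques, N m; "ee_pos": TCP position; "eef_rot": TCP orientation; "ft_force": force on the tool from outside, world axes, zero at the start; "torque": the same for the moment, N m; "grip_width": opening from 0.0 (shut) to 1.0 (fully open); "grasp_force": force on a finger pad.
Only numpy, scipy, OpenCV 4.12 (cv2) and the standard library are available. Lean on these libraries where they do the work, as an engineer would, in place of code of your own. Each camera call takes 0.05 s, during which the arm holds its last target. There are 200 camera calls.

### The job

The treadle that closes the two-part glass mould is blocked: a wooden spreader block stands between the mould halves and a wooden paddle is lying under the treadle. Put both in the plywood tray (the block standing upright, the paddle lying flat), then press the treadle gently all the way down to its stop with the gripper, hold it there for a full second and let it come back up, so that the mould is left closed. Do not stamp or lean hard on the treadle, and do not push the jars and the steel pot about or knock them over.

Things in the scene. Friction and masses are not known exactly. Their poses are not given: they have to be found in the camera images.
- machine: Bench mould closer, fixed. Origin on the bench; x runs from treadle to fence, y across, z up. Grey base plate x -35 to 165, y +-70, top (the mould bed) z = 20 mm; side rails to y = +-71, z = 38; fence x 145 to 165, top z = 95. Pusher jaw (x -22 to 0, 100 wide, top z = 93) slides 53 mm to +x as the treadle goes down and shuts the mould halves against the fence.
- pedal (a joint): Treadle angle: 0 = up, at rest, free end raised; 0.30 = down on its stop, level. Sprung; needs 5 to 15 N at the tread. Hinge along the machine's y at machine x = -30, z = 12 mm. 12 mm steel plate reaching to -x: arm 40 wide, then from 85 to 150 mm off the hinge the tread, 90 wide. Fully down its underside is 6 mm over the bench: anything thicker beneath blocks it.
- tread (a point): Point on the top face of the treadle's tread, on its centre line, 110 mm from the hinge; moves with it. At rest about 50 mm, fully down 18 mm over the bench.
- spreader: Light wooden spreader block standing between the mould halves: body 34 (x) x 76 (y) x 88 mm high, with a square stem 24 x 24 mm on top, centred, up to 150 mm. Origin at the centre of its underside, z up. It stands on the bed (z = 20 mm), 3 mm or more clear of each half; the mould tops are at z = 110 mm, so the stem stands clear above them.
- paddle: Dark wooden paddle, 160 mm long, lying flat on the bench. Origin on the underside where blade and handle meet; its x runs along the handle. Blade x -75 to 0, 60 wide, 16 mm thick; handle x 0 to +85, 22 wide, 20 mm thick. The blade lies under the tread, the handle sticks out aslant on the machine's +y side.
- blade (a point): Point on the paddle's underside in the middle of the blade, 37 mm to -x of its origin.
- grip (a point): Point on the paddle's underside under the handle, 50 mm to +x of its origin.
- front_half: Mould half nearest the treadle, loose aluminium block 45 (x) x 112 (y) x 90 mm high standing on the bed, cavity facing the other half. Origin at the centre of its underside. The mould is closed when the origins are 45 mm apart; at the start they are about 92 mm apart.
- rear_half: Mould half next to the fence, the same block turned about.
- tray_in (a point): Centre of the inner floor (5 mm over the bench) of the fixed plywood tray, outside 220 (x) x 180 (y) mm, walls 5 mm thick, 20 mm high in all. Axes along the tray's sides, z up.
- jar_near: Bystander: clear glass jar, 68 mm across, 130 mm high, standing beside the treadle on the machine's -y side. Origin at the centre of its underside.
- jar_side: Bystander: amber glass jar, 64 mm across, 150 mm high, standing beside the mould on the machine's +y side. Origin at the centre of its underside.
- pot: Bystander: steel pot, 84 mm across, 100 mm high, standing at the robot's side of the tray. Origin at the centre of its underside.
Not all that is in view belongs to the job. Of the things shaped like the paddle, the wooden one is meant.

How it is judged:
On the way, in this order (a step that is already met when the one before it is completed fails the run):
1. spreader block and paddle are both in the tray, the block upright (x of spreader in the frame of tray_in between -0.105 and 0.105 m and y of spreader in the frame of tray_in between -0.085 and 0.085 m and z of each of spreader, blade, grip in the frame of tray_in below 0.012 m and x of blade in the frame of tray_in between -0.105 and 0.105 m and y of blade in the frame of tray_in between -0.085 and 0.085 m and x of grip in the frame of tray_in between -0.105 and 0.105 m and y of grip in the frame of tray_in between -0.085 and 0.085 m and angle between spreader's own z axis and vertical below 0.2 rad), for 0.2 s.
2. the treadle is pressed to its stop by the gripper and held there for a second (value of joint pedal above 0.285 rad and contact force between the fingers and pedal above 0.5 N), for 0.9 s.
At the end, for the whole second after the job is handed in: Spreader block (upright within 0.2 rad) and paddle (blade and handle) lie at rest on the tray's floor within its walls; the treadle is back up (below 0.04 rad); the mould halves stand upright on the bed, closed: origins less than 50 mm apart (all of step 1 and value of joint pedal below 0.04 rad and distance between front_half and rear_half below 0.05 m and angle between each of front_half, rear_half's own z axis and vertical below 0.08 rad and linear speed of each of spreader, paddle below 0.02 m/s); the robot touches nothing.
It fails at once if the treadle is pressed with more than 40 N (contact force between the fingers and pedal above 40 N).
It fails at once if jar_near is pushed more than 30 mm or tipped (distance of jar_near from where it was at the start of the episode above 0.03 m or angle between jar_near's own z axis and vertical above 0.3 rad).
It fails at once if jar_side is pushed more than 30 mm or tipped (distance of jar_side from where it was at the start of the episode above 0.03 m or angle between jar_side's own z axis and vertical above 0.3 rad).
It fails at once if pot is pushed more than 30 mm or tipped (distance of pot from where it was at the start of the episode above 0.03 m or angle between pot's own z axis and vertical above 0.3 rad).
It also fails if it takes over 72 s, if anything falls off the work surface, if the arm or the gripper's body presses on something with over 40 N, if the wrist force passes 120 N, or if a joint passes its speed limit or range.

## Working session

There is one attempt and no reset: what is moved stays moved. The work goes in short steps, Python scripts to look and compute and a tool call to move; the robot and the scene stay as the last step left them, time stands still between calls to the robot, and variables do not carry over. Pictures are saved under pics/ and viewed, at most 10 in all, crops included, and the job is handed in when it is done.

Besides the shell and the picture viewer there is one more tool, called in YAML: its name, and indented under it one key for each argument. arm_command: Moves the arm, as the interface text tells. Its arguments: {"type":"object","properties":{"targets":{"type":"array","items":{"type":"array"}},"force":{"type":"number"}},"required":["targets"]}

```bash
mkdir -p pics; cat > h.py <<'E'
import numpy as np, cv2
from cell import manip
from scipy.spatial.transform import Rotation as Ro
def cap(n):
    c=manip.capture(n); c['f']=210/np.tan(np.radians(c['vertical_fov'])/2); return c
def ray(c,u,v,z):
    R=np.array(c['R']);t=np.array(c['t']);o=-R.T@t
    d=R.T@np.array([(u-c['cx'])/c['f'],(v-c['cy'])/c['f'],1]); return o+d*(z-o[2])/d[2]
def proj(c,X):
    p=np.array(c['R'])@np.array(X)+np.array(c['t']); return p[:2]/p[2]*c['f']+[c['cx'],c['cy']]
def pose():
    o=manip.get_obs(); q=o['eef_rot']; return np.array(o['ee_pos']),Ro.from_quat([q[1],q[2],q[3],q[0]]),o
def save(c,n,crop=None,s=1):
    im=c['img'][:,:,::-1]
    if crop: im=im[crop[1]:crop[3],crop[0]:crop[2]]
    cv2.imwrite('pics/'+n,cv2.resize(im,None,fx=s,fy=s,interpolation=cv2.INTER_CUBIC))
E
python3 - <<'E'
from h import *
import pickle
for n in('top','scene'):
    c=cap(n); save(c,n+'0.png',s=1.4); pickle.dump(c,open(n+'.pkl','wb'))
    print(n,c['f'],c['cx'],c['cy'],-np.array(c['R']).T@c['t'],np.round(c['R'],3).tolist())
p,r,o=pose();print(o)
E
```

```text
top 415.81879502788576 275.59131500650716 208.23498254722824 [ 0.39856583 -0.0077886   1.11746382] [[-0.029, -0.999, 0.026], [-0.996, 0.027, -0.084], [0.084, -0.028, -0.996]]
scene 538.4482525196861 283.1304209833325 217.2361346597395 [1.31130578 0.63126469 0.75580949] [[-0.613, 0.79, -0.023], [0.437, 0.315, -0.842], [-0.658, -0.526, -0.539]]
{'time': 0.1, 'qpos': array([-1.33710706e+00,  3.59398737e-01,  1.51133168e+00, -1.89861099e-05,
        1.27249376e+00, -1.15136014e-01]), 'joint_vel': array([ 0.00342325, -0.00177687, -0.00391213,  0.00027514,  0.00149513,
       -0.00111575]), 'joint_torque': array([-4.22260882e-04, -5.28650916e+01, -2.79351944e+01, -1.86804436e-04,
        5.03053321e-03, -1.03663152e-05]), 'ee_pos': array([ 0.2048997 , -0.56327722,  0.23055518]), 'eef_rot': array([-8.13790615e-04,  9.84827820e-01,  1.73532417e-01, -5.73828337e-05]), 'ft_force': array([-0.59831437, -0.09023174,  0.38310805]), 'torque': array([ 0.02775796,  0.00343534, -0.00332633]), 'grasp_force': 0.0, 'grip_width': 1.0022618903316136}
```

View pics/top0.png

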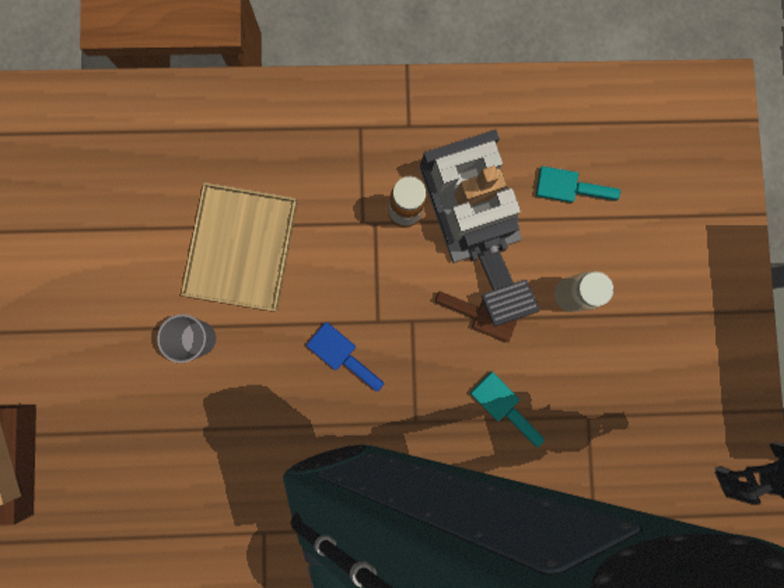

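View pics/scene0.png

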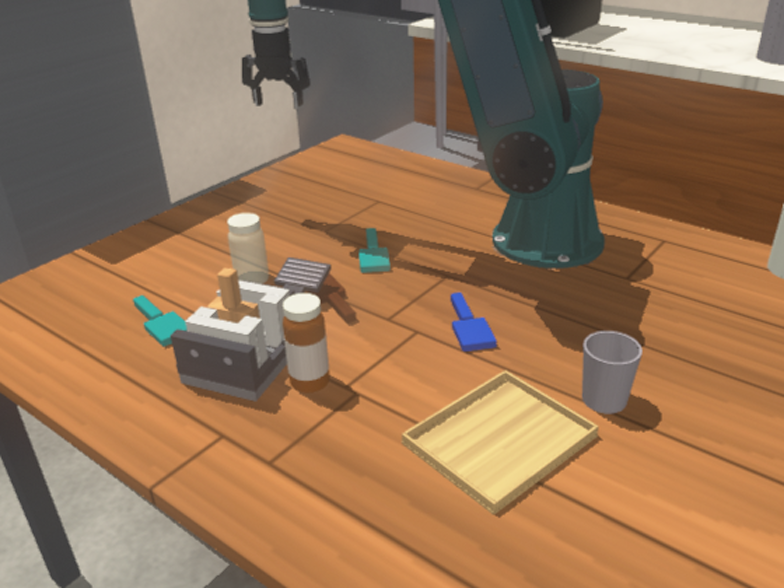

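Top view (784-px picture, divide by 1.4 for native pixels). Paddle-like candidates:
- Dark wooden paddle under the tread (470,312), which is the one meant.
- Teal paddle (578,184), not wood.
- Teal paddle (505,408), not wood.
- Blue paddle (345,355), not wood.

The tread is at (510,300), the spreader stem at (490,175), the tray at (238,247), the pot at (183,338), the amber jar at (408,195) and the clear jar at (595,288). I'll check the choice in a close crop.

```bash
python3 - <<'E'
from h import *
import pickle
c=pickle.load(open('top.pkl','rb')); save(c,'crop.png',(290,85,450,255),3.5)
hsv=cv2.cvtColor(c['img'],cv2.COLOR_RGB2HSV)
for n,(u,v) in dict(paddle=(320,216),handle2=(325,219),blade=(352,234),table=(300,230),tray=(170,175),stem=(350,123),body=(337,136)).items(): print(n,hsv[v,u])
E
```

```text
paddle [ 11 151  86]
handle2 [  9 144  85]
blade [ 11 152  89]
table [ 13 139 108]
tray [ 18 112 178]
stem [ 15 128 188]
body [ 15 126 123]
```

View pics/crop.png

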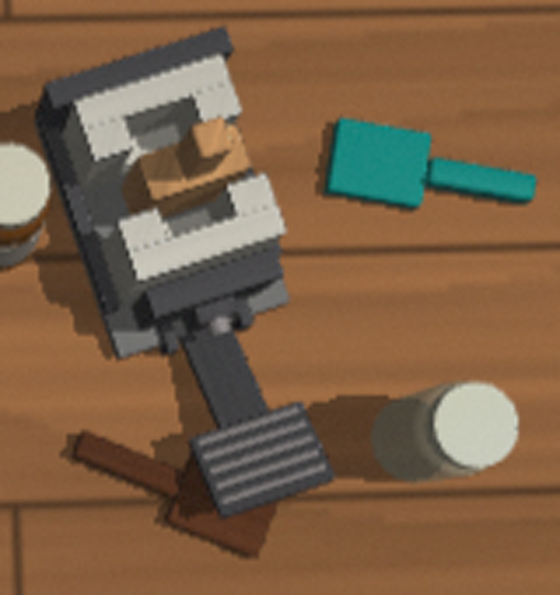

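The crop shows the chosen paddle, dark wood: handle end near crop (78,445), handle/blade joint near (180,490), blade corner (260,555) under the tread. The stem top is centred near (216,138). Next I compute world positions.

```bash
python3 - <<'E'
from h import *
import pickle
c=pickle.load(open('top.pkl','rb'))
P=lambda u,v,z:ray(c,290+u/3.5,85+v/3.5,z)[:2]
def q(n,pts,zs):
    w=np.array([P(u,v,z) for (u,v),z in zip(pts,zs)]); 
    print(n,w.mean(0).round(4),w.round(3).tolist(),[round(float(np.degrees(np.arctan2(*(w[(i+1)%len(w)]-w[i])[::-1]))),1) for i in range(len(w))])
q('front',[(118,220),(265,175),(285,230),(138,282)],[.11]*4)
q('rear',[(75,100),(220,55),(242,110)],[.11]*3)
q('tread',[(190,437),(300,403),(332,478),(222,515)],[.0426,.0426,.0618,.0618])
q('stem',[(192,128),(228,117),(240,148),(203,160)],[.17]*4)
q('handle end',[(88,431),(75,458)],[.02]*2)
q('hedge far',[(88,431),(180,470)],[.02]*2)
q('hedge near',[(75,458),(168,492)],[.02]*2)
q('blade',[(168,517),(258,555),(272,518)],[.016]*3)
q('clear jar',[(476,425)],[.13])
hsv=cv2.cvtColor(c['img'],cv2.COLOR_RGB2HSV)
m=cv2.inRange(hsv,(12,60,130),(25,160,255));m[:, :100]=0;m[:,230:]=0;m[:110]=0;m[240:]=0
m=cv2.morphologyEx(m,cv2.MORPH_OPEN,np.ones((3,3)))
k=max(cv2.findContours(m,0,1)[0],key=cv2.contourArea);b=cv2.boxPoints(cv2.minAreaRect(k));print(b)
w=np.array([ray(c,*p,.02)[:2] for p in b]);print('tray',w.mean(0),w.round(3).tolist(),np.linalg.norm(np.diff(w,axis=0),axis=1),np.degrees(np.arctan2(*(w[1]-w[0])[::-1])))
for n,u,v,z in(('amber',409,193,.15),('pot',182,338,.1)):print(n,ray(c,u/1.4,v/1.4,z))
E
```

```text
front [ 0.6235 -0.2183] [[0.63, -0.159], [0.66, -0.265], [0.62, -0.277], [0.585, -0.172]] [-74.2, -162.8, 108.2, 15.5]
rear [ 0.7238 -0.2065] [[0.717, -0.132], [0.748, -0.237], [0.707, -0.251]] [-73.7, -161.0, 85.3]
tread [ 0.4623 -0.2668] [[0.48, -0.217], [0.503, -0.3], [0.445, -0.316], [0.421, -0.234]] [-74.5, -164.8, 106.8, 16.3]
stem [ 0.6698 -0.2178] [[0.677, -0.202], [0.684, -0.227], [0.663, -0.234], [0.655, -0.209]] [-74.1, -161.6, 106.8, 16.3]
handle end [ 0.478  -0.1383] [[0.488, -0.144], [0.468, -0.133]] [152.3, -27.7]
hedge far [ 0.4724 -0.178 ] [[0.488, -0.144], [0.457, -0.212]] [-114.6, 65.4]
hedge near [ 0.454  -0.1678] [[0.468, -0.133], [0.44, -0.203]] [-111.7, 68.3]
blade [ 0.4102 -0.2514] [[0.421, -0.203], [0.391, -0.27], [0.418, -0.282]] [-114.5, -23.4, 87.8]
clear jar [ 0.4762 -0.3976] [[0.476, -0.398]] [0.0]
[[100. 134.]
 [229. 134.]
 [229. 232.]
 [100. 232.]]
tray [0.5667833  0.25268053] [[0.701, 0.423], [0.694, 0.081], [0.431, 0.086], [0.441, 0.421]] [0.34238658 0.26255971 0.33566918] -91.26017719767495
amber [ 0.64621694 -0.07898968  0.15      ]
pot [0.41284747 0.31810687 0.1       ]
```

```bash
cat >> h.py <<'E'
def go(x,y,z,yaw):
    "shift (cm) and turn in tool axes to put TCP at x,y,z pointing down with tool x at yaw deg"
    p,r,o=pose(); a=np.radians(yaw)
    T=np.array([[np.cos(a),np.sin(a),0],[np.sin(a),-np.cos(a),0],[0,0,-1]])
    print('at',p.round(4),'yaw',round(float(np.degrees(np.arctan2(*r.as_matrix()[1::-1,0]))),1),'turn',(r.inv()*Ro.from_matrix(T)).as_rotvec().round(3),'cm',(r.inv().apply(np.array([x,y,z])-p)*100).round(2))
E
python3 - <<'E'
from h import *
import pickle
c=pickle.load(open('top.pkl','rb'))
w=np.array([ray(c,u/1.4,v/1.4,.02)[:2] for u,v in((205,183),(297,200),(275,311),(181,296))])
print(w,w.mean(0),[np.linalg.norm(w[i]-w[i-1]) for i in range(4)],[np.degrees(np.arctan2(*(w[i]-w[i-1])[::-1])) for i in range(4)])
go(.4675,-.161,.2,66)
E
```

```text
[[0.70757184 0.30038631]
 [0.6706494  0.12610425]
 [0.45956899 0.17065452]
 [0.49253386 0.34562467]] [0.58258102 0.23569244] [np.float64(0.21974494962281846), np.float64(0.17815022295036956), np.float64(0.2157305384131429), np.float64(0.17804841302248353)] [np.float64(-11.880291114478828), np.float64(-101.96151034437372), np.float64(168.08216048502538), np.float64(79.33038126019754)]
at [ 0.2049 -0.5633  0.2306] yaw 20.0 turn [-0.001 -0.001 -0.803] cm [ 38.43 -28.82   3.11]
```

arm_command:
  targets:
    - [[0, 0, -0.8], [38.4, -28.8, 3], -1]
    - [[0, 0, -0.8], [38.4, -28.8, 3], -1]
    - [[0, 0, -0.8], [38.4, -28.8, 3], -1]
    - [[0, 0, -0.8], [38.4, -28.8, 3], -1]
    - [[0, 0, -0.8], [38.4, -28.8, 3], -1]
    - [[0, 0, -0.8], [38.4, -28.8, 3], -1]
    - [[0, 0, -0.8], [38.4, -28.8, 3], -1]
    - [[0, 0, -0.8], [38.4, -28.8, 3], -1]
    - [[0, 0, -0.8], [38.4, -28.8, 3], -1]
    - [[0, 0, -0.8], [38.4, -28.8, 3], -1]
    - [[0, 0, -0.8], [38.4, -28.8, 3], -1]
    - [[0, 0, -0.8], [38.4, -28.8, 3], -1]

```text
time: 1.6
ee_pos: [0.467, -0.1629, 0.2014]
eef_rot: [-0.0, 0.84, 0.543, -0.0]
ft_force: [-0.6, 0.6, -0.3]
grip_width: 1.0
grasp_force: 0.0
```

```bash
python3 - <<'E'
from h import *
import pickle
c=cap('wrist');pickle.dump(c,open('wrist.pkl','wb'));save(c,'w1.png',s=1.4)
for n,p in dict(end=(.478,-.1383,.02),orig=(.4434,-.216,.02)).items():print(n,proj(c,p)*1.4)
go(.4675,-.161,.1,66)
E
```

```text
end [394.42609682 215.32405748]
orig [395.05088221 326.84815684]
at [ 0.4671 -0.1628  0.2014] yaw 65.7 turn [-0.     0.    -0.005] cm [ 0.18 -0.04 10.14]
```

View pics/w1.png

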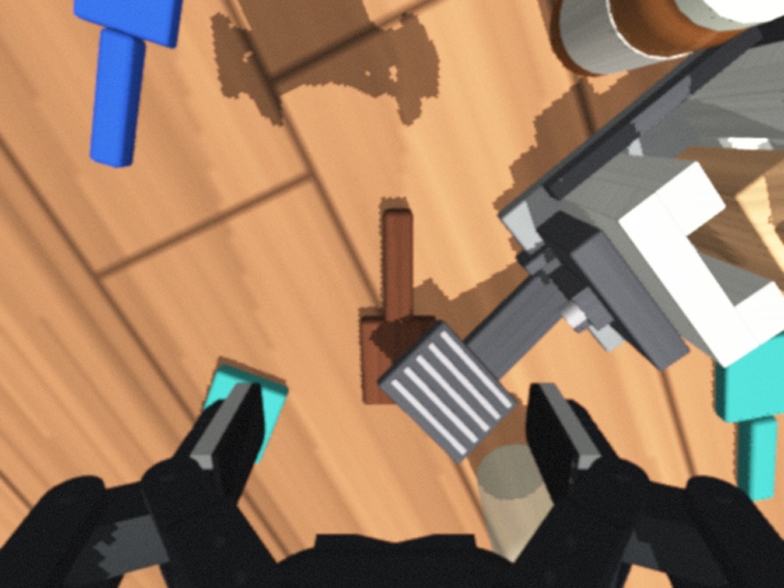

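The wrist view confirms the dark paddle. The handle runs from (397,211) to (399,318), with the blade under the tread at about (395,360).

```bash
python3 - <<'E'
from h import *
import pickle
c=pickle.load(open('wrist.pkl','rb'))
a=ray(c,398/1.4,211/1.4,.02);b=ray(c,399/1.4,318/1.4,.02);d=a-b
print(a,b,np.linalg.norm(d),np.degrees(np.arctan2(d[1],d[0])))
g=a-d/np.linalg.norm(d)*.027; print(g); go(g[0],g[1],.003,66)
E
```

```text
[ 0.48152405 -0.13657001  0.02      ] [ 0.44911618 -0.21059771  0.02      ] 0.08081070443602592 66.35714403772432
[ 0.47069612 -0.16130371  0.02      ]
at [ 0.4671 -0.1628  0.2014] yaw 65.7 turn [-0.     0.    -0.005] cm [ 0.28  0.26 19.84]
```

arm_command:
  targets:
    - [[0, 0, 0], [0.3, 0.2, 6], -1]
    - [[0, 0, 0], [0.3, 0.2, 11], -1]
    - [[0, 0, 0], [0.3, 0.2, 15], -1]
    - [[0, 0, 0], [0.3, 0.2, 18], -1]
    - [[0, 0, 0], [0.3, 0.2, 19], -1]
    - [[0, 0, 0], [0.3, 0.2, 19.7], -1]
    - [[0, 0, 0], [0.3, 0.2, 19.7], -1]
    - [[0, 0, 0], [0.3, 0.2, 19.7], 1]
    - [[0, 0, 0], [0.3, 0.2, 19.7], 1]
    - [[0, 0, 0], [0.3, 0.2, 19.7], 1]
    - [[0, 0, 0], [0.3, 0.2, 19.7], 1]
    - [[0, 0, 0], [0.3, 0.2, 19.7], 1]
    - [[0, 0, 0], [0.3, 0.2, 19.7], 1]
    - [[0, 0, 0], [0.3, 0.2, 19.7], 1]
  force: 60

```text
time: 3.4
ee_pos: [0.4709, -0.1601, 0.0048]
eef_rot: [0.0, 0.839, 0.543, 0.0]
ft_force: [0.2, 0.1, 5.1]
grip_width: 0.239
grasp_force: 59.2
```

```bash
python3 - <<'E'
from h import *
p,r,o=pose();print(o['grip_width'],o['grasp_force'],o['ft_force'])
go(p[0],p[1]+.13,.008,66)
E
```

```text
0.23878118813575316 59.22637939453125 [0.21319672 0.11746556 5.08300448]
at [ 0.4709 -0.1601  0.0048] yaw 65.8 turn [ 0.001 -0.    -0.003] cm [11.86 -5.32 -0.32]
```

arm_command:
  targets:
    - [[0, 0, 0], [0, 0, -0.3], 1]
    - [[0, 0, 0], [1.5, -0.7, -0.3], 1]
    - [[0, 0, 0], [3, -1.3, -0.3], 1]
    - [[0, 0, 0], [5, -2.2, -0.3], 1]
    - [[0, 0, 0], [7, -3.1, -0.3], 1]
    - [[0, 0, 0], [9, -4, -0.3], 1]
    - [[0, 0, 0], [11, -4.9, -0.3], 1]
    - [[0, 0, 0], [13, -5.8, -0.3], 1]
    - [[0, 0, 0], [13, -5.8, -3], 1]
    - [[0, 0, 0], [13, -5.8, -8], 1]
    - [[0, 0, 0], [13, -5.8, -12], 1]
    - [[0, 0, 0], [13, -5.8, -12], 1]
    - [[0, 0, 0], [13, -5.8, -12], 1]

```text
time: 5.03
ee_pos: [0.4699, -0.0168, 0.1237]
eef_rot: [-0.0, 0.839, 0.544, -0.0]
ft_force: [-0.4, -0.3, -1.2]
grip_width: 0.236
grasp_force: 59.2
```

```bash
python3 - <<'E'
from h import *
p,r,o=pose();print(o['grip_width'],o['grasp_force'],o['ft_force'],o['qpos'])
c=cap('scene');save(c,'s1.png')
E
```

```text
0.23649700538459018 59.16544318199158 [-0.44350444 -0.26831158 -1.17570167] [-1.82912248e-01  3.12878327e-01  1.90732545e+00  2.62338608e-04
  9.22604457e-01  2.38154078e-01]
```

View pics/s1.png

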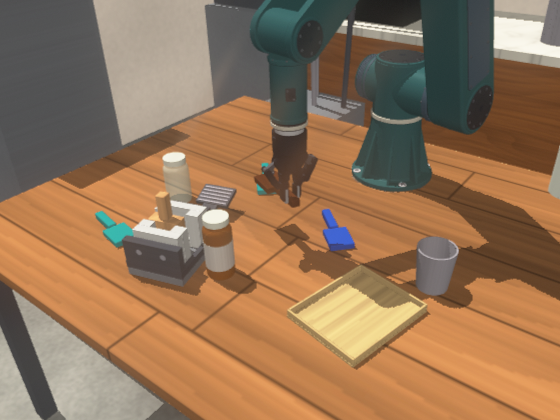

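```bash
python3 - <<'E'
from h import *
go(.628,.185,.124,-11.7)
E
```

```text
at [ 0.4695 -0.0169  0.1232] yaw 65.9 turn [-0.002  0.002  1.354] cm [24.9   6.21 -0.11]
```

arm_command:
  targets:
    - [[0, 0, 0.15], [3, 0.8, 0], 1]
    - [[0, 0, 0.3], [6, 1.5, 0], 1]
    - [[0, 0, 0.45], [9, 2.3, 0], 1]
    - [[0, 0, 0.6], [12, 3, 0], 1]
    - [[0, 0, 0.75], [15, 3.8, 0], 1]
    - [[0, 0, 0.9], [18, 4.5, 0], 1]
    - [[0, 0, 1.05], [21, 5.3, 0], 1]
    - [[0, 0, 1.2], [24, 6, 0], 1]
    - [[0, 0, 1.354], [24.9, 6.2, 0], 1]
    - [[0, 0, 1.354], [24.9, 6.2, 0], 1]
    - [[0, 0, 1.354], [24.9, 6.2, 4], 1]
    - [[0, 0, 1.354], [24.9, 6.2, 7], 1]
    - [[0, 0, 1.354], [24.9, 6.2, 7], 1]
    - [[0, 0, 1.354], [24.9, 6.2, 7], 1]

```text
time: 6.82
ee_pos: [0.6295, 0.1838, 0.0547]
eef_rot: [-0.0, 0.995, -0.102, -0.0]
ft_force: [-0.3, -0.7, -0.5]
grip_width: 0.239
grasp_force: 59.1
```

```bash
python3 - <<'E'
from h import *
c=cap('top');save(c,'t2.png',(100,90,260,270),3)
go(.628,.185,.0105,-11.7)
E
```

```text
at [0.6302 0.184  0.0554] yaw -11.7 turn [-0.001 -0.001 -0.   ] cm [-0.24 -0.05  4.49]
```

View pics/t2.png

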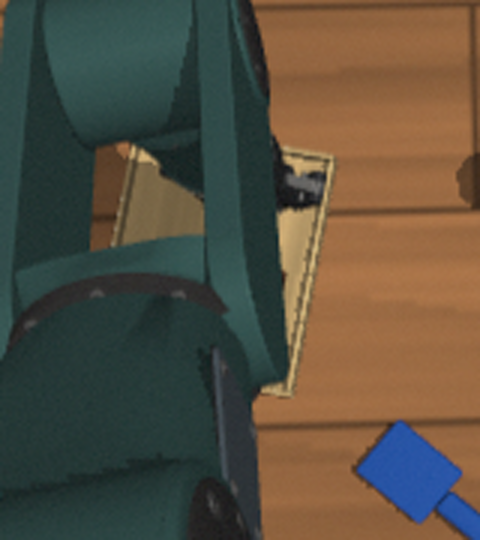

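The arm hides most of the tray, but the gripper is inside its far right corner, near (300,185). I lower the paddle and open only part way so the fingers stay clear of the wall.

arm_command:
  targets:
    - [[0, 0, 0], [-0.2, 0, 2], 1]
    - [[0, 0, 0], [-0.2, 0, 3.5], 1]
    - [[0, 0, 0], [-0.2, 0, 4.2], 1]
    - [[0, 0, 0], [-0.2, 0, 4.4], 1]
    - [[0, 0, 0], [-0.2, 0, 4.4], 1]
    - [[0, 0, 0], [-0.2, 0, 4.4], 0.1]
    - [[0, 0, 0], [-0.2, 0, 4.4], 0.1]
    - [[0, 0, 0], [-0.2, 0, 4.4], 0.1]
    - [[0, 0, 0], [-0.2, 0, 4.4], 0.1]
    - [[0, 0, 0], [-0.2, 0, 3], 0.1]
    - [[0, 0, 0], [-0.2, 0, 0], 0.1]
    - [[0, 0, 0], [-0.2, 0, -5], -1]
    - [[0, 0, 0], [-0.2, 0, -10], -1]
    - [[0, 0, 0], [-0.2, 0, -16], -1]
    - [[0, 0, 0], [-0.2, 0, -18], -1]
    - [[0, 0, 0], [-0.2, 0, -18], -1]

```text
time: 8.88
ee_pos: [0.6288, 0.1848, 0.2376]
eef_rot: [-0.001, 0.995, -0.102, 0.003]
ft_force: [-0.8, 0.4, -0.3]
grip_width: 1.001
grasp_force: 0.0
```

```bash
python3 - <<'E'
from h import *
c=cap('wrist')
hsv=cv2.cvtColor(c['img'],cv2.COLOR_RGB2HSV)
save(c,'w2.png')
print(proj(c,(.5826,.2357,.005)))
go(.67,-.218,.2355,16)
E
```

```text
[247.82410508 216.67916803]
at [0.6276 0.1846 0.2354] yaw -11.8 turn [-0.    -0.002 -0.484] cm [ 1.235e+01  3.855e+01 -2.000e-02]
```

View pics/w2.png

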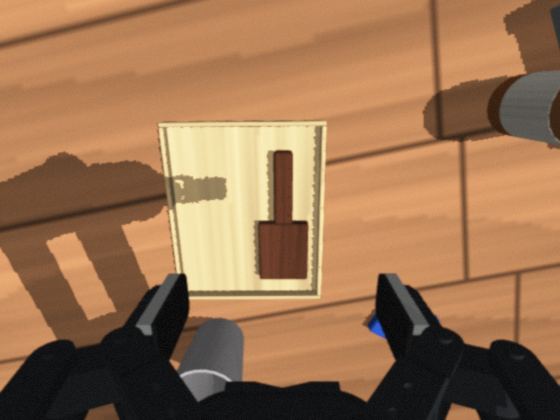

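The paddle lies flat in the tray (blade at (283,250), handle at (283,185)), and the left side of the tray is free for the block. Next, the spreader.

arm_command:
  targets:
    - [[0, 0, -0.48], [1.1, 6, 0], -1]
    - [[0, 0, -0.48], [2.2, 12, 0], -1]
    - [[0, 0, -0.48], [3.3, 18, 0], -1]
    - [[0, 0, -0.48], [4.4, 24, 0], -1]
    - [[0, 0, -0.48], [5.5, 30, 0], -1]
    - [[0, 0, -0.48], [6.6, 36, 0], -1]
    - [[0, 0, -0.48], [7.2, 39, 0], -1]
    - [[0, 0, -0.48], [7.2, 39, 0], -1]
    - [[0, 0, -0.48], [7.2, 39, 0], -1]
    - [[0, 0, -0.48], [7.2, 39, 0], -1]

```text
time: 10.18
ee_pos: [0.6182, -0.2104, 0.2336]
eef_rot: [-0.001, 0.99, 0.138, -0.001]
ft_force: [0.3, -0.1, -0.3]
grip_width: 1.001
grasp_force: 0.0
```

```bash
python3 - <<'E'
from h import *
import pickle
c=cap('wrist');save(c,'w3.png',s=1.4);pickle.dump(c,open('w3.pkl','wb'))
print(proj(c,(.67,-.218,.17))*1.4)
go(.67,-.218,.2355,16)
E
```

```text
[440.53496582 215.3999595 ]
at [ 0.6184 -0.2105  0.2339] yaw 15.8 turn [-0.001  0.001 -0.003] cm [ 4.76  2.13 -0.16]
```

View pics/w3.png

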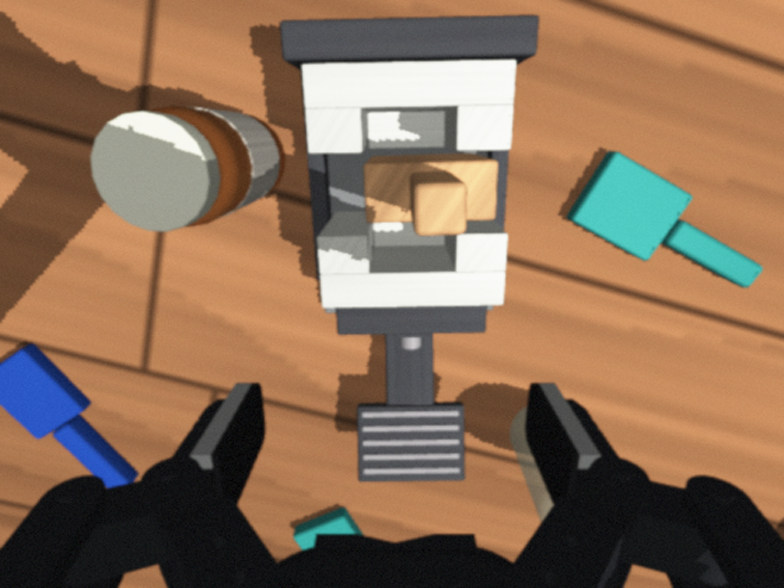

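The wrist view shows the stem top centred near (440,208) and the body top from x=365 to x=497, slightly skewed in the gap.

```bash
python3 - <<'E'
from h import *
import pickle
c=pickle.load(open('w3.pkl','rb'))
P=lambda u,v,z:ray(c,u/1.4,v/1.4,z)[:2]
w=np.array([P(*p,.17) for p in((414,182),(464,181),(466,233),(414,235))]);print(w,w.mean(0))
A=lambda a,b:np.degrees(np.arctan2(*(b-a)[::-1]))
print('yaws+90',A(w[1],w[0])-90,A(w[2],w[3])-90,'body',A(P(497,159,.108),P(365,166,.108))-90,'mould',A(P(505,303,.11),P(322,307,.11))-90,A(P(507,234,.11),P(322,238,.11))-90)
m=(w.mean(0)+[.6698,-.2178])/2
go(m[0],m[1],.2355,17)
E
```

```text
[[ 0.68074714 -0.20245393]
 [ 0.68708348 -0.22327583]
 [ 0.66554237 -0.23148009]
 [ 0.65826568 -0.20914822]] [ 0.67290967 -0.21658952]
yaws+90 16.925589339626626 18.047835821489386 body 18.737188447997724 mould 17.15648117980534 17.068887292895624
at [ 0.6184 -0.2105  0.2339] yaw 15.8 turn [-0.001  0.001 -0.02 ] cm [ 4.91  2.09 -0.16]
```

arm_command:
  targets:
    - [[0, 0, -0.035], [4.9, 2.1, 0], -1]
    - [[0, 0, -0.035], [4.9, 2.1, 3], -1]
    - [[0, 0, -0.035], [4.9, 2.1, 6], -1]
    - [[0, 0, -0.035], [4.9, 2.1, 9], -1]
    - [[0, 0, -0.035], [4.9, 2.1, 10.8], -1]
    - [[0, 0, -0.035], [4.9, 2.1, 10.8], -1]
    - [[0, 0, -0.035], [4.9, 2.1, 10.8], -1]
    - [[0, 0, -0.035], [4.9, 2.1, 10.8], 1]
    - [[0, 0, -0.035], [4.9, 2.1, 10.8], 1]
    - [[0, 0, -0.035], [4.9, 2.1, 10.8], 1]
    - [[0, 0, -0.035], [4.9, 2.1, 10.8], 1]
    - [[0, 0, -0.035], [4.9, 2.1, 10.8], 1]
    - [[0, 0, -0.035], [4.9, 2.1, 10.8], 1]
    - [[0, 0, -0.035], [4.9, 2.1, 10.8], 1]
  force: 40

```text
time: 11.98
ee_pos: [0.6714, -0.2188, 0.1264]
eef_rot: [-0.0, 0.988, 0.154, 0.0]
ft_force: [-0.1, 1.0, 0.9]
grip_width: 0.279
grasp_force: 45.3
```

arm_command:
  targets:
    - [[0, 0, 0], [0, 0, -1], 1]
    - [[0, 0, 0], [0, 0, -2.5], 1]
    - [[0, 0, 0], [0, 0, -5], 1]
    - [[0, 0, 0], [0, 0, -8], 1]
    - [[0, 0, 0], [0, 0, -11], 1]
    - [[0, 0, 0], [0, 0, -14], 1]
    - [[0, 0, 0], [0, 0, -16], 1]
    - [[0, 0, 0], [0, 0, -16], 1]
    - [[0, 0, 0], [0, 0, -16], 1]

```text
time: 13.1
ee_pos: [0.6709, -0.2187, 0.2857]
eef_rot: [-0.0, 0.988, 0.154, -0.0]
ft_force: [0.7, 0.7, -2.9]
grip_width: 0.275
grasp_force: 45.0
```

```bash
python3 - <<'E'
from h import *
p,r,o=pose();print(o['grip_width'],o['grasp_force'],o['ft_force'])
go(.5917,.2798,.2864,78.3)
E
```

```text
0.27494338432206655 44.95409667491913 [ 0.71425168  0.73002551 -2.94642849]
at [ 0.6709 -0.2187  0.2857] yaw 17.7 turn [-1.000e-03  0.000e+00 -1.057e+00] cm [ 7.65e+00 -4.99e+01 -4.00e-02]
```

arm_command:
  targets:
    - [[0, 0, -0.1], [0.6, -4, 0], 1]
    - [[0, 0, -0.2], [1.4, -9, 0], 1]
    - [[0, 0, -0.3], [2.1, -14, 0], 1]
    - [[0, 0, -0.4], [2.9, -19, 0], 1]
    - [[0, 0, -0.5], [3.7, -24, 0], 1]
    - [[0, 0, -0.6], [4.4, -29, 0], 1]
    - [[0, 0, -0.7], [5.2, -34, 0], 1]
    - [[0, 0, -0.8], [6, -39, 0], 1]
    - [[0, 0, -0.9], [6.7, -44, 0], 1]
    - [[0, 0, -1.0], [7.4, -48, 0], 1]
    - [[0, 0, -1.057], [7.65, -49.9, 0], 1]
    - [[0, 0, -1.057], [7.65, -49.9, 5], 1]
    - [[0, 0, -1.057], [7.65, -49.9, 10], 1]
    - [[0, 0, -1.057], [7.65, -49.9, 13], 1]
    - [[0, 0, -1.057], [7.65, -49.9, 13], 1]
    - [[0, 0, -1.057], [7.65, -49.9, 13], 1]

```text
time: 15.1
ee_pos: [0.593, 0.2795, 0.1573]
eef_rot: [0.0, 0.776, 0.631, 0.001]
ft_force: [-0.1, 0.9, -1.8]
grip_width: 0.275
grasp_force: 44.9
```

```bash
python3 - <<'E'
from h import *
p,r,o=pose();print(o['grip_width'],o['grasp_force'],o['ft_force'],r.as_matrix()[:,2])
go(.5917,.2798,.112,78.3)
E
```

```text
0.2745676419821032 44.87524330615997 [-0.06472734  0.8663737  -1.76429252] [ 1.25371557e-03  3.64303321e-04 -9.99999148e-01]
at [0.593  0.2795 0.1573] yaw 78.3 turn [ 0.001 -0.001 -0.   ] cm [ 0.   -0.14  4.53]
```

Lower gently, with a force check before release.

arm_command:
  targets:
    - [[0, 0, 0], [0, -0.1, 2], 1]
    - [[0, 0, 0], [0, -0.1, 3.5], 1]
    - [[0, 0, 0], [0, -0.1, 4.1], 1]
    - [[0, 0, 0], [0, -0.1, 4.4], 1]
    - [[0, 0, 0], [0, -0.1, 4.5], 1]
    - [[0, 0, 0], [0, -0.1, 4.5], 1]
    - [[0, 0, 0], [0, -0.1, 4.5], 1]

```text
time: 15.98
ee_pos: [0.5913, 0.28, 0.1117]
eef_rot: [0.0, 0.775, 0.631, 0.0]
ft_force: [1.3, -0.2, -1.5]
grip_width: 0.274
grasp_force: 44.8
```

arm_command:
  targets:
    - [[0, 0, 0], [0, 0, 0.1], 1]
    - [[0, 0, 0], [0, 0, 0.1], 1]
    - [[0, 0, 0], [0, 0, 0.1], 0.2]
    - [[0, 0, 0], [0, 0, 0.1], 0.0]
    - [[0, 0, 0], [0, 0, 0.1], -0.4]
    - [[0, 0, 0], [0, 0, 0.1], -0.4]
    - [[0, 0, 0], [0, 0, 0.1], -0.4]
    - [[0, 0, 0], [0, 0, -2], -0.4]
    - [[0, 0, 0], [0, 0, -6], -0.4]
    - [[0, 0, 0], [0, 0, -10], 1]
    - [[0, 0, 0], [0, 0, -14], 1]
    - [[0, 0, 0], [0, 0, -14], 1]
    - [[0, 0, 0], [0, 0, -14], 1]

```text
time: 17.6
ee_pos: [0.5907, 0.2797, 0.2509]
eef_rot: [-0.0, 0.775, 0.631, -0.0]
ft_force: [-0.2, 0.0, -0.5]
grip_width: -0.002
grasp_force: 0.0
```

```bash
python3 - <<'E'
from h import *
c=cap('scene');save(c,'s2.png',s=1.4)
p,r,o=pose();print(o['grip_width'],o['qpos'])
E
```

```text
-0.000134181902212063 [3.36560353e-01 4.21770951e-01 1.36188100e+00 1.16904505e-04
 1.36012647e+00 5.40546694e-01]
```

View pics/s2.png

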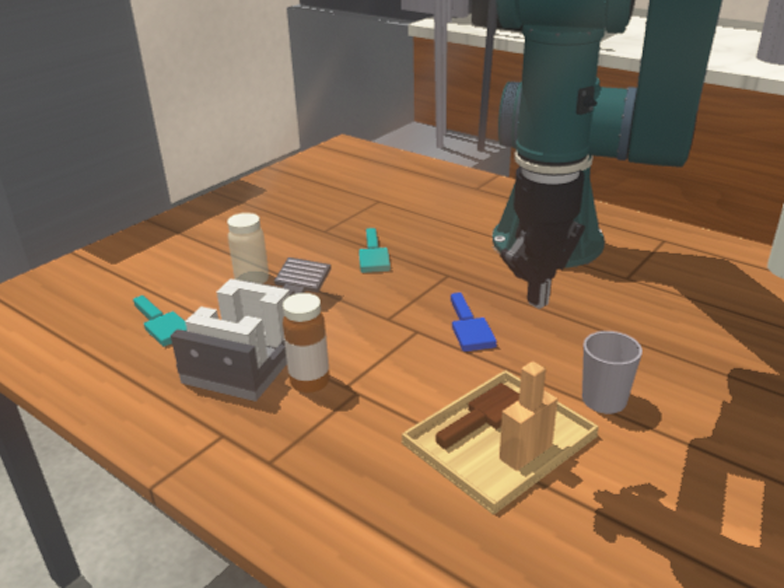

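The block stands upright and the paddle lies flat in the tray; the jars and pot are where they were. Next, the treadle with shut fingers.

```bash
python3 - <<'E'
from h import *
go(.4635,-.266,.25,17)
E
```

```text
at [0.5903 0.2796 0.2501] yaw 78.3 turn [-1.00e-03  2.00e-03  1.07e+00] cm [-55.99  -1.36   0.07]
```

arm_command:
  targets:
    - [[0, 0, 0.15], [-6, -0.1, 0], 1]
    - [[0, 0, 0.3], [-12, -0.3, 0], 1]
    - [[0, 0, 0.45], [-18, -0.4, 0], 1]
    - [[0, 0, 0.6], [-24, -0.6, 0], 1]
    - [[0, 0, 0.75], [-30, -0.7, 0], 1]
    - [[0, 0, 0.9], [-36, -0.9, 0], 1]
    - [[0, 0, 1.07], [-42, -1, 0], 1]
    - [[0, 0, 1.07], [-48, -1.2, 0], 1]
    - [[0, 0, 1.07], [-54, -1.4, 0], 1]
    - [[0, 0, 1.07], [-56, -1.4, 0], 1]
    - [[0, 0, 1.07], [-56, -1.4, 5], 1]
    - [[0, 0, 1.07], [-56, -1.4, 10], 1]
    - [[0, 0, 1.07], [-56, -1.4, 15], 1]
    - [[0, 0, 1.07], [-56, -1.4, 17], 1]
    - [[0, 0, 1.07], [-56, -1.4, 17], 1]
    - [[0, 0, 1.07], [-56, -1.4, 17], 1]

```text
time: 19.65
ee_pos: [0.4644, -0.2655, 0.0817]
eef_rot: [-0.0, 0.989, 0.148, 0.0]
ft_force: [0.1, 0.3, 0.1]
grip_width: 0.001
grasp_force: 0.0
```

```bash
python3 - <<'E'
from h import *
c=cap('wrist');save(c,'w4.png')
p,r,o=pose();print(proj(c,[p[0],p[1],.053]),o['ft_force'])
go(.4635,-.266,.04,17)
E
```

```text
[280.82374108 247.52822697] [ 0.97780596 -0.5363964   0.18044625]
at [ 0.4647 -0.2658  0.0822] yaw 17.0 turn [ 0.001 -0.001  0.   ] cm [-0.12 -0.02  4.22]
```

View pics/w4.png

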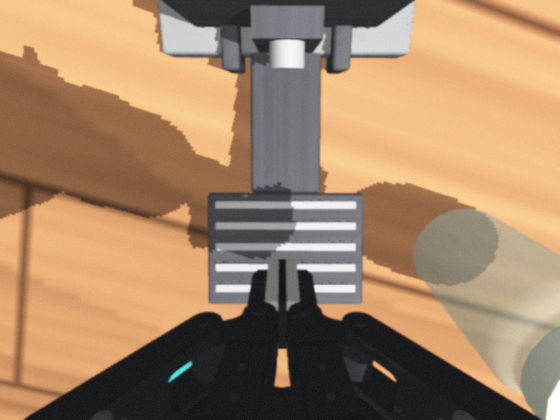

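The shut fingers sit over the middle of the tread, pressing near (281,247). I press slowly.

arm_command:
  targets:
    - [[0, 0, 0], [0, 0, 1.5], 1]
    - [[0, 0, 0], [0, 0, 2.5], 1]
    - [[0, 0, 0], [0, 0, 2.8], 1]
    - [[0, 0, 0], [0, 0, 3.1], 1]
    - [[0, 0, 0], [0, 0, 3.4], 1]
    - [[0, 0, 0], [0, 0, 3.7], 1]
    - [[0, 0, 0], [0, 0, 4], 1]
    - [[0, 0, 0], [0, 0, 4], 1]

```text
time: 20.7
ee_pos: [0.4636, -0.2659, 0.0416]
eef_rot: [0.0, 0.989, 0.148, -0.0]
ft_force: [-3.2, -0.7, 4.4]
grip_width: 0.0
grasp_force: 2.0
```

arm_command:
  targets:
    - [[0, 0, 0], [0, 0, 0.3], 1]
    - [[0, 0, 0], [0, 0, 0.6], 1]
    - [[0, 0, 0], [0, 0, 0.9], 1]
    - [[0, 0, 0], [0, 0, 1.2], 1]
    - [[0, 0, 0], [0, 0, 1.5], 1]
    - [[0, 0, 0], [0, 0, 1.7], 1]
    - [[0, 0, 0], [0, 0, 1.9], 1]
    - [[0, 0, 0], [0, 0, 2], 1]
    - [[0, 0, 0], [0, 0, 2.1], 1]
    - [[0, 0, 0], [0, 0, 2.1], 1]

```text
time: 21.95
ee_pos: [0.4629, -0.2661, 0.0208]
eef_rot: [0.0, 0.989, 0.148, -0.001]
ft_force: [-6.1, -2.7, 9.1]
grip_width: -0.001
grasp_force: 4.5
```

arm_command:
  targets:
    - [[0, 0, 0], [0, 0, 0.1], 1]
    - [[0, 0, 0], [0, 0, 0.2], 1]
    - [[0, 0, 0], [0, 0, 0.2], 1]

```text
time: 22.32
ee_pos: [0.4627, -0.2661, 0.0189]
eef_rot: [0.0, 0.989, 0.148, -0.001]
ft_force: [-8.1, -2.6, 11.9]
grip_width: 0.005
grasp_force: 5.4
```

arm_command:
  targets:
    - [[0, 0, 0], [0, 0, 0.05], 1]
    - [[0, 0, 0], [0, 0, 0.1], 1]
    - [[0, 0, 0], [0, 0, 0.1], 1]

```text
time: 22.7
ee_pos: [0.4627, -0.2661, 0.0182]
eef_rot: [0.0, 0.989, 0.148, -0.001]
ft_force: [-8.2, -2.4, 15.0]
grip_width: 0.002
grasp_force: 7.1
```

arm_command:
  targets:
    - [[0, 0, 0], [0, 0, 0.05], 1]
    - [[0, 0, 0], [0, 0, 0.08], 1]
    - [[0, 0, 0], [0, 0, 0.08], 1]

```text
time: 23.08
ee_pos: [0.4626, -0.2661, 0.0178]
eef_rot: [0.0, 0.989, 0.148, -0.001]
ft_force: [-9.3, -1.9, 18.4]
grip_width: 0.002
grasp_force: 9.6
```

arm_command:
  targets:
    - [[0, 0, 0], [0, 0, 0.05], 1]
    - [[0, 0, 0], [0, 0, 0.05], 1]
    - [[0, 0, 0], [0, 0, 0.05], 1]
    - [[0, 0, 0], [0, 0, 0.05], 1]
    - [[0, 0, 0], [0, 0, 0.05], 1]
    - [[0, 0, 0], [0, 0, 0.05], 1]
    - [[0, 0, 0], [0, 0, 0.05], 1]
    - [[0, 0, 0], [0, 0, 0.05], 1]
    - [[0, 0, 0], [0, 0, 0.05], 1]
    - [[0, 0, 0], [0, 0, 0.05], 1]
    - [[0, 0, 0], [0, 0, 0.05], 1]
    - [[0, 0, 0], [0, 0, 0.05], 1]

```text
time: 24.58
ee_pos: [0.4627, -0.2662, 0.0177]
eef_rot: [0.0, 0.989, 0.148, -0.001]
ft_force: [-10.3, -1.8, 23.8]
grip_width: 0.0
grasp_force: 11.6
```

The force rose 5 N while the tip moved only 0.1 mm, so the treadle is on its stop and has been held for 1.5 s. I release it slowly.

arm_command:
  targets:
    - [[0, 0, 0], [0, 0, -0.3], 1]
    - [[0, 0, 0], [0, 0, -0.7], 1]
    - [[0, 0, 0], [0, 0, -1.2], 1]
    - [[0, 0, 0], [0, 0, -1.7], 1]
    - [[0, 0, 0], [0, 0, -2.2], 1]
    - [[0, 0, 0], [0, 0, -2.7], 1]
    - [[0, 0, 0], [0, 0, -3.2], 1]
    - [[0, 0, 0], [0, 0, -3.8], 1]
    - [[0, 0, 0], [0, 0, -5], 1]
    - [[0, 0, 0], [0, 0, -9], 1]
    - [[0, 0, 0], [0, 0, -15], 1]
    - [[0, 0, 0], [0, 0, -21], 1]
    - [[0, 0, 0], [0, 0, -21], 1]
    - [[0, 0, 0], [0, 0, -21], 1]
    - [[0, 0, 0], [0, 0, -21], 1]

```text
time: 26.45
ee_pos: [0.4625, -0.2648, 0.2242]
eef_rot: [-0.001, 0.989, 0.148, -0.001]
ft_force: [-0.3, 0.6, 0.4]
grip_width: 0.002
grasp_force: 0.0
```

```bash
python3 - <<'E'
from h import *
p,r,o=pose();print(p,o['ft_force'])
for n in('wrist','scene'):
    c=cap(n)
    hsv=cv2.cvtColor(c['img'],cv2.COLOR_RGB2HSV)
    m=cv2.inRange(hsv,(0,0,170),(179,40,255))
    N,l,s,ce=cv2.connectedComponentsWithStats(m)
    for i in range(1,N):
        if s[i,4]>150:
            ys,xs=np.where(l==i); b=cv2.boxPoints(cv2.minAreaRect(np.c_[xs,ys].astype(np.float32)))
            w=np.array([ray(c,*q,.11)[:2] for q in b]); print(n,s[i].tolist(),w.mean(0).round(3),np.linalg.norm(np.diff(w,axis=0),axis=1)[:2].round(3))
E
```

```text
[ 0.46253703 -0.26479829  0.22422641] [-0.33362777  0.55574356  0.37542904]
wrist [223, 0, 120, 10, 1186] [ 0.597 -0.225] [0.08  0.005]
wrist [324, 29, 37, 39, 672] [ 0.583 -0.273] [0.026 0.023]
wrist [215, 46, 31, 21, 463] [ 0.556 -0.199] [0.021 0.013]
wrist [281, 64, 14, 14, 193] [ 0.558 -0.24 ] [0.009 0.009]
wrist [245, 154, 82, 5, 361] [ 0.499 -0.257] [0.063 0.003]
wrist [245, 167, 82, 5, 336] [ 0.489 -0.26 ] [0.064 0.003]
wrist [245, 179, 82, 5, 407] [ 0.48  -0.263] [0.065 0.003]
wrist [245, 191, 82, 5, 385] [ 0.47  -0.266] [0.065 0.003]
wrist [412, 196, 77, 77, 4171] [ 0.472 -0.412] [0.062 0.062]
wrist [245, 203, 82, 5, 338] [ 0.461 -0.269] [0.066 0.003]
scene [94, 0, 95, 133, 8433] [-0.363 -1.543] [0.603 2.461]
scene [459, 0, 53, 12, 214] [-1.86  -0.429] [0.297 0.29 ]
scene [509, 0, 40, 16, 363] [-1.934 -0.216] [0.214 0.398]
scene [459, 12, 101, 55, 3242] [-1.306 -0.123] [0.841 0.587]
scene [319, 16, 29, 10, 192] [-1.116 -0.946] [0.162 0.183]
scene [353, 21, 33, 17, 236] [-1.053 -0.699] [0.262 0.187]
scene [163, 153, 22, 13, 219] [ 0.465 -0.42 ] [0.059 0.074]
scene [202, 209, 27, 20, 379] [ 0.615 -0.12 ] [0.06  0.079]
scene [132, 210, 64, 30, 912] [ 0.698 -0.199] [0.105 0.155]
scene [14, 291, 125, 129, 6658] [ 1.073 -0.031] [0.144 0.388]
scene [0, 334, 42, 86, 1803] [ 1.117 -0.056] [0.185 0.07 ]
```

arm_command:
  targets:
    - [[0, 0, 0], [6, 0, -3], 1]
    - [[0, 0, 0], [12, 0, -6], 1]
    - [[0, 0, 0], [14, 0, -8], 1]
    - [[0, 0, 0], [14, 0, -8], 1]
    - [[0, 0, 0], [14, 0, -8], 1]
    - [[0, 0, 0], [14, 0, -8], 1]

```text
time: 27.3
ee_pos: [0.596, -0.2248, 0.3044]
eef_rot: [-0.001, 0.989, 0.147, -0.001]
ft_force: [0.4, -0.1, -0.0]
grip_width: 0.001
grasp_force: 0.0
```

```bash
python3 - <<'E'
from h import *
c=cap('wrist'); g=cv2.cvtColor(c['img'],cv2.COLOR_RGB2GRAY)
M=np.array([.586,-.2366]);a=np.radians(16.5)  # origin from old halves: jaw front; along machine axis
ux=np.array([np.cos(a),np.sin(a)]);uy=np.array([-ux[1],ux[0]])
C=np.array([.672,-.2175])
for oy in(-.045,.045):   # brightness profile along machine x at z=.11, relative to old spreader centre
    print(oy,[int(g[int(round(v)),int(round(u))]) if 0<=u<560 and 0<=v<420 else -1 for s in np.arange(-.09,.085,.005) for u,v in [proj(c,[*(C+ux*s+uy*oy),.11])]])
R=manip.capture('top')['img']; hsv=cv2.cvtColor(R,cv2.COLOR_RGB2HSV)
print('tray paddle/block px',hsv[190,195],cv2.countNonZero(cv2.inRange(hsv[130:225,130:215],(5,100,50),(14,200,100))))
E
```

```text
-0.045 [147, 144, 134, 142, 157, 151, 148, 93, 96, 96, 96, 99, 93, 92, 102, 185, 207, 147, 178, 200, 142, 177, 136, 122, 98, 102, 92, 98, 98, 92, 96, 36, 68, 89, 83]
0.045 [110, 83, 84, 83, 68, 31, 29, 80, 83, 156, 152, 152, 154, 153, 192, 243, 245, 242, 240, 242, 243, 243, 242, 217, 242, 242, 242, 243, 244, 245, 243, 243, 107, 87, 79]
tray paddle/block px [  9 136  58] 904
```

The mould top is one bright run of about 90 mm with a faint seam, so the mould is closed. A quick check that the treadle is up and the tray contents are unchanged, then I hand in.

```bash
python3 - <<'E'
from h import *
import pickle
a=pickle.load(open('scene.pkl','rb'))['img'];b=cap('scene')['img']
s2=cv2.resize(cv2.imread('pics/s2.png')[:,:,::-1],(560,420))
def d(x,y,q): return float(np.abs(x[q].astype(int)-y[q].astype(int)).mean())
t=np.s_[184:206,197:236];print('tread vs start',d(a,b,t))
for n,q in dict(tray=np.s_[258:365,285:430],jarN=np.s_[153:195,162:192],jarS=np.s_[210:278,200:235],pot=np.s_[238:293,415:460]).items(): print(n,d(s2,b,q))
if d(a,b,t)<12: print(manip.hand_in())
E
```

```text
tread vs start 9.160839160839162
tray 15.063057256418519
jarN 7.205026455026455
jarS 10.437535014005602
pot 9.717845117845117
the job is handed in; nothing more can be done
None
```

The job is handed in. The spreader block stands upright and the paddle lies flat in the tray. The treadle was held on its stop for about 1.5 s at roughly 26 N and released, and the mould measures closed. The final scene image suggested the treadle was back up and nothing had been knocked, but that was a coarse check and no verdict was returned.

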